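Index the glass blank four clicks and hold it for the cut

ROBOT

A 7-joint arm with a two-finger parallel gripper is mounted at the origin on the work surface. World frame = base frame: x ahead of the robot, y to its left, z up, the work surface at z = 0. Lengths are in mm, angles in degrees, forces in N, time in s.
With the tool pointing down it reaches from about 425 to 950 mm from the base axis. Payload 4.7 kg.
Tool frame: the origin (TCP) lies midway between the tips of the shut fingers; the grasp point (between the pads) lies 19 mm behind it; z points along the fingers, y is the direction in which the jaws open and shut (so a half turn about z gives the same grasp; the last joint's range is limited). The gripper opens to 87 mm and grips with 3 to 60 N. Pads are 19 mm wide; open, the fingers measure 117 mm over their backs; the gripper's body (75 mm by 190 mm) begins 51 mm behind the grasp point.
Start: joints at [-77.172, 26.849, -2.785, 87.806, 1.381, 65.374, -4.715], TCP at [168.786, 653.575, 222.573] pointing down, gripper open.
Joint ranges: [-148.3, 148.3], [-19.14, 114.17], [-79.39, 73.82], [5.75, 140.21], [-59.74, 239.74], [12.07, 113.84], [-152.46, 152.46]. Speed limits (degrees/s): [147.25, 147.25, 180, 180, 180, 180, 180].

INTERFACE

Orientations are given as a 3x3 rotation matrix whose columns are the frame's x, y, z axes.
In Python, from cell import arm gives the robot as it stands. The module is installed in compiled form; this text tells all that it offers.
- The arm moves only by the tool apply_moves, never from a script. Its argument "plan" is a list of rows, each a list of 4 numbers: the shift along the tool's x, y, z in m, then the turn about the tool's z in rad. A call has exactly 10 rows; each row is the pose to reach, as a shift and turn from the pose measured when the call began, along the tool's axes at that moment; what a row does not reach only later rows make up. A row lasts 1/8 s, in which the tool goes at most 62.5 mm and 10.7 degrees, less where a joint would pass 70% of its speed; a pose out of reach is approached as far as the arm can. A call with a gripper value outside its range is refused whole. "grip" is the gripper command: -1 is fully open, 1 is shut, values between are in proportion, set as the call begins (left out, the last holds). The fingers move at their own pace and stop on an object; "grip_force" is the grip in N (left out, the last holds). Time passes only in rows, so rows that repeat a pose let the fingers close, or fill a call up. It gives the time, the measured TCP pose, the force and the opening at its end, in the units of the state.
- arm.get_obs(): the state, without advancing time (a new reading comes with each control period).
- arm.camera(name): name is "scene" or "top" or "wrist"; returns (picture, depth): 384x512x3 uint8, blue, green, red; 384x512 float32, mm along the optical axis (not along the pixel's ray), 0 where there is no reading.
- arm.camera_params(name): a dict with "vertical_fov" (degrees; the focal length in pixels is half the picture's height over the tangent of half this angle, whatever the lens; pixels are square), "cx", "cy" (the principal point, pixels), "view" (4x4, takes a point from world to camera coordinates); the wrist camera has in their place "T_tool_cam" (4x4, takes a point from camera to tool coordinates, whose origin is the TCP and whose axes are the flange's). Camera axes: x right, y down, z forward; pixel columns grow to the right and rows downward; lengths in mm; the calibration is good to about 2 mm. A picture is of the moment at which its call begins: read the wrist's pose just before it. camera_params takes no time and is no camera call.
- arm.finish_job(): hands the job in, once; it reports no verdict.
Trained networks look in the newest picture that a camera, given by its name, has taken for a name from the list of things; names that differ only in an ending like _2 or _b are one class to them, and where a whole thing is asked for, a point or a joint stands for the part that bears it (a point fixed in the world has none). Each returns a list of dicts, best first, with "conf" (0 to 1); they miss things now and then, are a little off and sometimes report something else, mostly with a low value. They report only what shows in the picture. A call takes as long as a camera call.
- arm.masks_of(camera, name): "mask" (384x512 bool, what is visible of it).
- arm.landmark_of(camera, name): "point" ([x, y, z] in mm, in world coordinates, good to about 4 mm: a listed point, or the origin of a listed thing).
The state is a dict: "t": time; "q": joint angles; "qd": joint speeds; "effort": joint torques, N m; "ee_pos": TCP position; "eef_rot": TCP orientation; "wrist_force": force on the tool from outside, world axes, zero at the start; "ft_torque": the same for the moment, N m; "grip_width": opening from 0.0 (shut) to 1.0 (fully open).
Only numpy, scipy, OpenCV 4.12 (cv2) and the standard library are available. Lean on these libraries where they do the work, as an engineer would, in place of code of your own. Each camera call takes 0.05 s, during which the arm holds its last target.

TASK

The glass disc sits on the ratchet turntable of the indexing jig. First press the raised hold-down arm down by its end pad until its latch snaps and holds it down on the glass; only then push the turntable's lever by its upright knob exactly four clicks from its rest stop, not running on to a fifth, and finish while still holding the knob there, because the lever springs back when let go. Leave the loose things around the jig where they are.

Things in the scene. Friction and masses are not known exactly. Their poses are not given: they have to be found in the camera images.
- jig: Indexing jig fixed to the bench, pose varies. Teal base plate 285 x 200 x 18 mm. Origin on the bench under the upright turntable axis; x points from the axis to the arm's hinge tower (plate spans x -100..185, y -100..100 mm), z up. On the axis: pinned steel ratchet wheel 134 mm across, turntable, flat glass disc 80 mm across, top at z = 79 mm.
- index (a joint): Lever angle, rad, 0 at the rest stop, end stop 1.22; grows clockwise seen from above. In the jig frame the knob lies from the axis along (-cos a, -sin a), a = 0.4 - angle. A roller clicks over a pin at 0.1, 0.3, 0.5, 0.7, 0.9, 1.1 and drops into the gap after it: gap of click n is centred at 0.2 n (fourth: 0.8). A spring drives the lever back to 0 from anywhere when let go.
- knob: Upright black round knob at the end of the turntable lever, 18 mm across, 65 mm high; origin at the centre of its foot, 57 mm above the bench, on the lever's flat bar (18 mm wide), 135 mm from the turntable axis; z up; it spins freely on its pin. Best gripped across from above, fingertips about 80 mm above the bench.
- hold_arm (a joint): Hold-down arm angle, rad: 0 raised as it starts (springs back up if let go before the latch catches), 0.45 fully down, level, rubber foot on the glass. Hinge level, along the jig's y, at x = 150, z = 100 mm in the jig frame. Pressing the end pad takes up to about 6 N; a spring ball is passed at about 0.35, then it snaps to the stop at 0.45 and stays.
- press_pad (a point): Centre of the top of the black press pad (42 x 40 mm, 12 mm thick) at the free end of the steel hold-down arm, 200 mm from its hinge; about 193 mm above the bench when raised, 106 mm when latched, then 50 mm from the turntable axis on the jig's -x side. z: the pad's normal; x: along the arm to the hinge.
- spare_wheel: Loose copper engraving wheel, 36 mm across and 8 mm thick, lying on the jig's base plate beside the hinge tower; leave alone. Origin at the centre of its underside.
- stone: Loose brick-red dressing stone 70 x 26 x 22 mm lying beside the jig on its -y side; leave alone. Origin at the centre of its underside.
- tumbler: Loose glass tumbler 72 mm across, 95 mm high, standing on the jig's +y side; leave alone. Origin at the centre of its underside.
- grit_jar: Loose jar with a white cap, 64 mm across and 85 mm high, standing to one side; leave alone. Origin at the centre of its underside.
- dome: Loose amber glass dome 76 mm across and 78 mm high, standing to one side; leave alone. Origin at the centre of its underside.
- roller (a point): Brass spring roller riding on the pins of the ratchet wheel, 65 mm from the axis on the jig's +y side, 40 mm above the bench; it makes the clicks. Felt at the knob when moved slowly: the push is least (1 to 3 N) as the roller drops into a gap, rises steeply to 8 to 13 N from the middle of the gap on, where the next pin begins, then falls again over that pin.

How it is judged (in metres and radians):
On the way, in this order (a step that is already met when the one before it is completed fails the run):
1. the hold-down arm is latched down on the glass (value of joint hold_arm above 0.42 rad), for 0.2 s.
2. the lever has been advanced four clicks and is held there by the knob (value of joint index between 0.72 and 0.88 rad and contact force between the fingers and knob above 0.5 N), for 0.3 s.
At the end, for the whole second after the job is handed in: The hold-down arm is latched down (joint above 0.42 of 0.45 rad), and the lever stands still in the gap of the fourth click (0.72 to 0.88 rad), kept there by the gripper's fingers on the knob (more than 0.5 N), while the arm holds its last pose (all of step 2 and value of joint hold_arm above 0.42 rad and velocity of joint index between -0.1 and 0.1 rad/s); the arm keeps its last pose, push and grip.
It fails at once if the lever is moved more than half a click while the hold-down arm is not latched (value of joint index above 0.1 rad and value of joint hold_arm below 0.4 rad).
It fails at once if the lever runs on past the fifth click (value of joint index above 0.92 rad).
It fails at once if a loose thing around the jig is shoved away or knocked over (distance of any of spare_wheel, stone, tumbler, grit_jar, dome from where it was at the start of the episode above 0.03 m or angle between any of tumbler, grit_jar, dome's own z axis and vertical above 0.5 rad).
It also fails if it takes over 64 s, if anything falls off the work surface, if the arm or the gripper's body presses on something with over 40 N, if the wrist force passes 120 N, or if a joint passes its speed limit or range.

## Working session

There is one attempt and no reset: what is moved stays moved. The work goes in short steps, Python scripts to look and compute and a tool call to move; the robot and the scene stay as the last step left them, time stands still between calls to the robot, and variables do not carry over. Pictures are saved under pics/ and viewed, and the job is handed in when it is done.

Besides the shell and the picture viewer there is one more tool, called as name(argument=value, ...) on one line, values as JSON. apply_moves: Moves the arm, as the interface text tells. Its arguments: {"type":"object","properties":{"plan":{"type":"array","items":{"type":"array","items":{"type":"number"}}},"grip":{"type":"number"},"grip_force":{"type":"number"}},"required":["plan"]}

```bash
mkdir -p pics; python3 - <<'E'
from cell import arm
import cv2, numpy as np
o=arm.get_obs(); print(o['t'],o['ee_pos'],o['eef_rot'],o['grip_width'],o['wrist_force'])
for c in ['scene','top']:
    p,d=arm.camera(c); cv2.imwrite(f'pics/{c}0.png',p)
    for n in ['jig','knob','press_pad','roller','spare_wheel','stone','tumbler','grit_jar','dome']:
        r=arm.landmark_of(c,n)
        print(c,n,[(np.round(x['point']),round(x['conf'],2)) for x in r[:2]])
print(arm.get_obs()['t'])
E
```

```text
0.0 [168.69226861 652.95344844 221.48428418] [[-9.68208403e-01  2.50144608e-01 -4.04440332e-04]
 [ 2.50144916e-01  9.68206426e-01 -1.95919782e-03]
 [-9.85010424e-05 -1.99808048e-03 -9.99997999e-01]] 1.0036795650226793 [-0.54582836 -0.16942863 -0.23690111]
scene jig [(array([612.,  96.,   0.]), 0.96)]
scene knob [(array([485.,  54.,  58.]), 0.51)]
scene press_pad [(array([584.,  98., 194.]), 0.57)]
scene roller [(array([614., 162.,  42.]), 0.69)]
scene spare_wheel []
scene stone [(array([657., -45.,  -0.]), 0.76), (array([746., 260.,  -2.]), 0.57)]
scene tumbler [(array([742., 259.,  -2.]), 0.7)]
scene grit_jar [(array([ 539., -476.,   -3.]), 0.8)]
scene dome [(array([620., 499.,   4.]), 0.83)]
top jig [(array([611.,  97.,   3.]), 0.56)]
top knob [(array([483.,  51.,  55.]), 0.58)]
top press_pad [(array([582.,  98., 191.]), 0.6)]
top roller [(array([611., 161.,  40.]), 0.93)]
top spare_wheel [(array([740.,  14.,  16.]), 0.5)]
top stone [(array([656., -45.,   1.]), 0.69), (array([618., 495.,  -0.]), 0.62)]
top tumbler [(array([746., 254.,   3.]), 0.77), (array([608., 100.,   0.]), 0.48)]
top grit_jar [(array([ 542., -469.,   -1.]), 0.61), (array([745., 252.,   4.]), 0.17)]
top dome [(array([620., 496.,   2.]), 0.58)]
1.0
```

View pics/scene0.png

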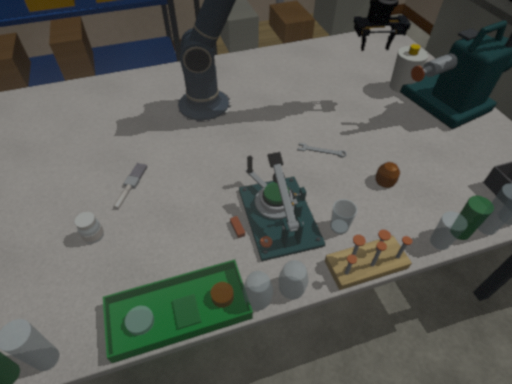

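View pics/top0.png

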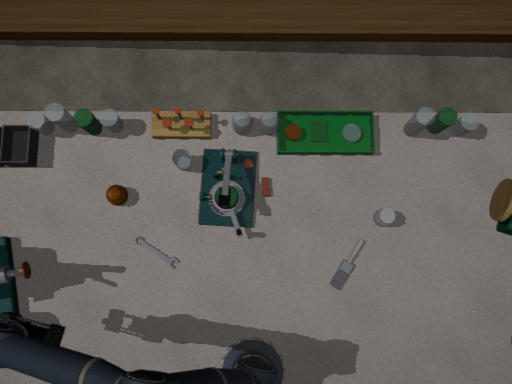

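The scene picture shows the jig at about (280,215), with the black pad at (275,160) and the knob at (250,163). The hinge end points away from the robot. In the top view the plate spans about (200..256, 150..226) and is tilted slightly, so the yaw is a few degrees negative. I'll fit the yaw more closely.

```bash
cat > h.py <<'E'
from cell import arm
import cv2, numpy as np
def world(c,mask,d):
    P=arm.camera_params(c); f=192/np.tan(np.radians(P['vertical_fov']/2))
    v,u=np.nonzero(mask&(d>0)); z=d[v,u]
    pc=np.c_[(u-P['cx'])/f*z,(v-P['cy'])/f*z,z,np.ones(len(z))]
    return (np.linalg.inv(P['view'])@pc.T).T[:,:3],u,v
E
python3 - <<'E'
from h import *
for c in ['top','scene']:
    p,d=arm.camera(c)
    W,u,v=world(c,np.ones(d.shape,bool),d)
    s=(abs(W[:,0]-650)<190)&(abs(W[:,1]-97)<140)
    pl=s&(abs(W[:,2]-18)<6)
    r=cv2.minAreaRect(W[pl][:,:2].astype(np.float32)); print(c,'plate',pl.sum(),r, np.median(W[pl][:,2]))
    for n in ['knob','press_pad']:
        m=arm.masks_of(c,n)
        if m:
            X,_,_=world(c,m[0]['mask'],d); print(n,m[0]['conf'],len(X),X.min(0).round(),X.max(0).round(),X.mean(0).round())
E
```

```text
top plate 2042 ((647.9633178710938, 97.09048461914062), (276.1937255859375, 376.68060302734375), 89.60765075683594) 19.026059507672812
press_pad 0.67 508 [562.  75.  12.] [777. 118. 208.] [660.  96. 148.]
scene plate 2736 ((671.2813720703125, 98.20695495605469), (286.1106262207031, 327.89593505859375), 86.15888214111328) 18.609480936948728
press_pad 0.86 800 [395.  74.   1.] [772. 151. 203.] [661.  93. 150.]
```

apply_moves(plan=[[-0.05, -0.04, -0.02, -0.03], [-0.1, -0.08, -0.03, -0.08], [-0.14, -0.115, -0.03, -0.13], [-0.18, -0.15, -0.03, -0.18], [-0.22, -0.18, -0.03, -0.18], [-0.26, -0.21, -0.03, -0.18], [-0.3, -0.24, -0.03, -0.18], [-0.34, -0.27, -0.03, -0.18], [-0.38, -0.31, -0.03, -0.18], [-0.42, -0.34, -0.03, -0.18]], grip=1, grip_force=20)

```text
t: 2.55
ee_pos: [491.2, 217.3, 252.9]
eef_rot: [[-0.997, 0.074, 0.001], [0.074, 0.997, 0.0], [-0.001, 0.0, -1.0]]
wrist_force: [0.0, -0.6, 0.3]
grip_width: 0.016
```

```bash
python3 - <<'E'
from h import *
for c in ['top','scene']:
    p,d=arm.camera(c)
    b,g,r=[p[...,i].astype(int) for i in range(3)]
    W,u,v=world(c,np.ones(d.shape,bool),d)
    s=(abs(W[:,0]-650)<190)&(abs(W[:,1]-97)<140)&(abs(W[:,2]-18)<7)
    m=np.zeros(d.shape,np.uint8); m[v[s],u[s]]=1
    m&=((g-r>12)).astype(np.uint8)
    n,l,st,_=cv2.connectedComponentsWithStats(m); k=1+st[1:,4].argmax()
    X,_,_=world(c,l==k,d)
    print(c,len(X),cv2.minAreaRect(X[:,:2].astype(np.float32)))
p,d=arm.camera('wrist'); cv2.imwrite('pics/w1.png',p)
for n in ['jig','knob','press_pad','roller']:
    print(n,[(x['point'].round() if hasattr(x['point'],'round') else x['point'],x['conf']) for x in arm.landmark_of('wrist',n)][:2])
E
```

```text
top 887 ((653.190185546875, 42.492286682128906), (91.94628143310547, 281.10650634765625), 86.73910522460938)
scene 1540 ((705.256591796875, 89.43255615234375), (195.93092346191406, 178.03759765625), 87.06356048583984)
jig [([615.0, 97.1, -2.6], 0.88)]
knob [([484.9, 48.4, 56.4], 0.65)]
press_pad [([580.8, 93.7, 197.5], 0.61), ([619.3, 492.7, 1.4], 0.35)]
roller []
```

View pics/w1.png

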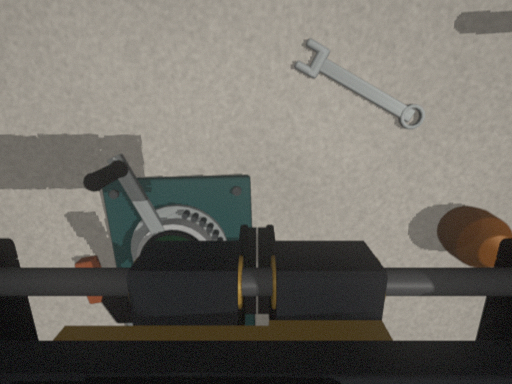

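The fitted yaw is about -3°, with the axis at about (612.5, 97). That predicts the knob at (485, 51) and the raised pad at (584, 98), which agree with the detections. The wrist view shows the knob at (100,178), with the lever at its rest stop. Next I'll move above the pad.

apply_moves(plan=[[-0.02, -0.022, 0.0, 0.02], [-0.04, -0.044, 0.0, 0.02], [-0.06, -0.066, 0.0, 0.02], [-0.08, -0.088, 0.0, 0.02], [-0.09, -0.105, 0.0, 0.02], [-0.098, -0.112, 0.01, 0.02], [-0.098, -0.112, 0.02, 0.02], [-0.098, -0.112, 0.03, 0.02], [-0.098, -0.112, 0.04, 0.02], [-0.098, -0.112, 0.045, 0.02]])

```text
t: 4.15
ee_pos: [578.8, 102.9, 206.4]
eef_rot: [[-0.996, 0.089, -0.002], [0.089, 0.996, 0.001], [0.002, 0.0, -1.0]]
wrist_force: [0.3, -0.2, 0.7]
grip_width: 0.006
```

```bash
python3 - <<'E'
from h import *
o=arm.get_obs(); print(o['ee_pos'],o['wrist_force'])
p,d=arm.camera('scene'); q=p[130:280,200:380]; cv2.imwrite('pics/s2.png',cv2.resize(q,None,fx=4,fy=4,interpolation=3))
E
```

```text
[578.82694144 102.85393539 206.41040521] [ 0.31022913 -0.15694944  0.65416857]
```

View pics/s2.png

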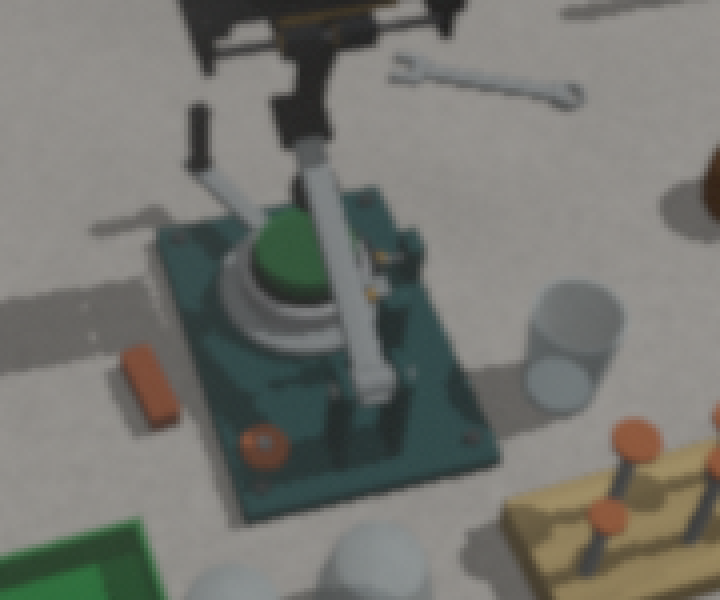

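The fingertips (crop at about (305,130)) are directly over the black pad. I'll press down along its arc.

apply_moves(plan=[[-0.003, -0.004, 0.006, -0.03], [-0.003, -0.004, 0.012, -0.03], [-0.002, -0.004, 0.018, -0.03], [0.001, -0.004, 0.024, -0.03], [0.003, -0.004, 0.03, -0.03], [0.006, -0.004, 0.036, -0.03], [0.008, -0.004, 0.042, -0.03], [0.01, -0.004, 0.048, -0.03], [0.012, -0.004, 0.054, -0.03], [0.013, -0.004, 0.058, -0.03]])

```text
t: 5.45
ee_pos: [566.1, 99.7, 149.1]
eef_rot: [[-0.998, 0.06, -0.0], [0.06, 0.998, 0.0], [0.0, 0.0, -1.0]]
wrist_force: [-0.3, -1.3, 9.9]
grip_width: 0.004
```

apply_moves(plan=[[0.001, 0, 0.006, 0], [0.002, 0, 0.012, 0], [0.003, 0, 0.018, 0], [0.004, 0, 0.024, 0], [0.005, 0, 0.03, 0], [0.005, 0, 0.035, 0], [0.006, 0, 0.04, 0], [0.006, 0, 0.043, 0], [0.006, 0, 0.045, 0], [0.006, 0, 0.045, 0]])

```text
t: 6.7
ee_pos: [559.8, 100.2, 105.1]
eef_rot: [[-0.998, 0.059, -0.001], [0.059, 0.998, 0.001], [0.001, 0.001, -1.0]]
wrist_force: [-4.3, -1.5, 8.9]
grip_width: 0.01
```

apply_moves(plan=[[0, 0, -0.015, 0], [0, 0, -0.04, 0], [0, 0, -0.07, 0], [0.01, -0.01, -0.09, 0], [0.03, -0.02, -0.095, 0], [0.05, -0.03, -0.095, 0], [0.07, -0.04, -0.095, 0], [0.073, -0.044, -0.095, 0], [0.073, -0.044, -0.095, 0], [0.073, -0.044, -0.095, 0]])

```text
t: 7.95
ee_pos: [485.3, 61.0, 200.3]
eef_rot: [[-0.998, 0.059, -0.0], [0.059, 0.998, 0.001], [0.001, 0.001, -1.0]]
wrist_force: [-0.0, 0.2, 0.2]
grip_width: 0.006
```

```bash
python3 - <<'E'
from h import *
o=arm.get_obs(); print(o['t'],o['ee_pos'],o['wrist_force'])
p,d=arm.camera('scene'); q=p[130:280,200:380]; cv2.imwrite('pics/s3.png',cv2.resize(q,None,fx=4,fy=4,interpolation=3))
for n in ['knob','press_pad','jig','roller']:
    print(n,[(x['point'],x['conf']) for x in arm.landmark_of('scene',n)][:2])
p,d=arm.camera('top')
for n in ['knob','press_pad','jig','roller']:
    print(n,[(x['point'],x['conf']) for x in arm.landmark_of('top',n)][:2])
E
```

```text
7.95 [485.29194309  60.95552148 200.31592041] [-0.00685576  0.2329433   0.18919025]
knob [([615.3, 161.5, 43.6], 0.55), ([482.0, 50.8, 59.3], 0.43)]
press_pad []
jig [([611.9, 96.0, 0.1], 0.61)]
roller [([617.9, 156.6, 40.6], 0.71)]
knob [([621.8, 495.8, 0.5], 0.53), ([741.9, 12.9, 14.8], 0.51)]
press_pad [([561.0, 101.1, 102.7], 0.67)]
jig [([610.4, 99.4, 4.6], 0.84)]
roller [([611.5, 161.7, 34.7], 0.78), ([656.2, -46.3, 1.0], 0.63)]
```

View pics/s3.png

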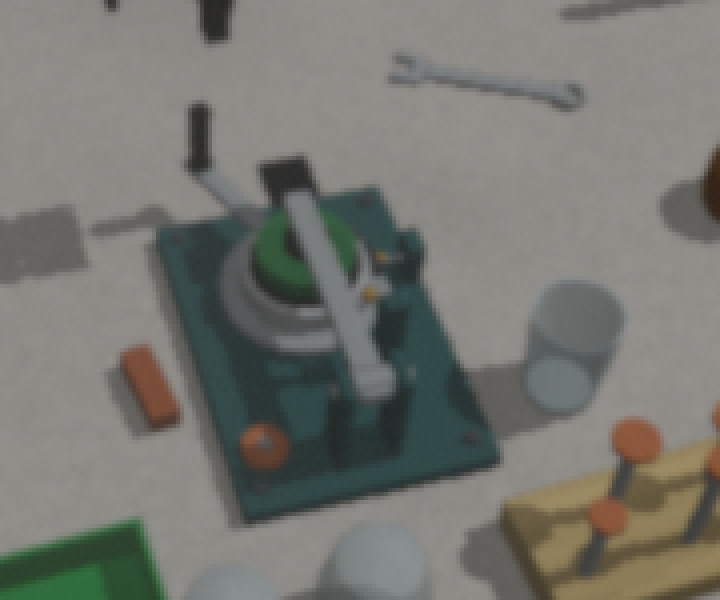

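The hold-down arm is level and latched: the pad landmark is at (561,101,103) against an expected (562,100,106), with the tool lifted clear. I'll open the gripper and lower it over the knob.

apply_moves(plan=[[0, -0.005, 0, 0], [0, -0.01, 0, 0], [0, -0.01, 0, 0], [0, -0.01, 0.02, 0], [0, -0.01, 0.04, 0], [0, -0.01, 0.06, 0], [0, -0.01, 0.08, 0], [0, -0.01, 0.1, 0], [0, -0.01, 0.115, 0], [0, -0.01, 0.12, 0]], grip=-1)

```text
t: 9.7
ee_pos: [483.3, 50.6, 79.3]
eef_rot: [[-0.998, 0.06, -0.003], [0.06, 0.998, 0.001], [0.003, 0.0, -1.0]]
wrist_force: [-0.3, -0.9, 0.3]
grip_width: 0.981
```

```bash
python3 - <<'E'
from h import *
o=arm.get_obs(); print(o['t'],o['ee_pos'],o['wrist_force'],o['grip_width'])
p,d=arm.camera('wrist'); cv2.imwrite('pics/w4.png',p)
p,d=arm.camera('scene'); q=p[130:280,200:380]; cv2.imwrite('pics/s4.png',cv2.resize(q,None,fx=4,fy=4,interpolation=3))
E
```

```text
9.7 [483.26674636  50.58566658  79.32762766] [-0.30273638 -0.94172538  0.29215231] 0.9811476788132811
```

View pics/w4.png

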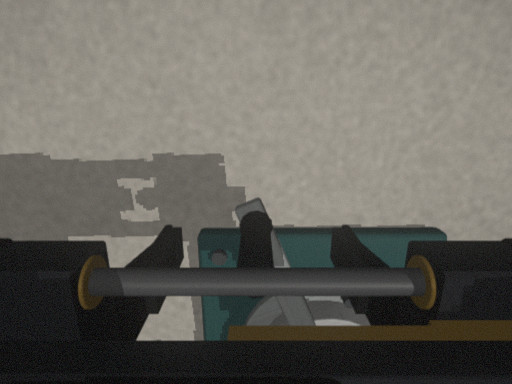

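View pics/s4.png

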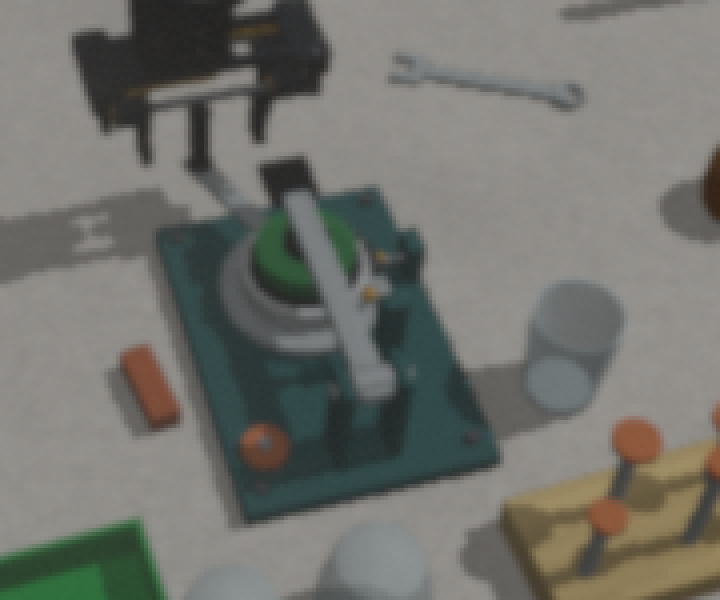

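The knob sits centred between the fingers (wrist view at about (255,240)). I'll close on it.

apply_moves(plan=[[0, 0, 0, 0], [0, 0, 0, 0], [0, 0, 0, 0], [0, 0, 0, 0], [0, 0, 0, 0], [0, 0, 0, 0], [0, 0, 0, 0], [0, 0, 0, 0], [0, 0, 0, 0], [0, 0, 0, 0]], grip=1, grip_force=30)

```text
t: 11.05
ee_pos: [483.5, 50.1, 79.8]
eef_rot: [[-0.998, 0.06, -0.002], [0.06, 0.998, 0.0], [0.002, -0.0, -1.0]]
wrist_force: [-0.3, -2.5, -1.1]
grip_width: 0.205
```

```bash
python3 - <<'E'
import numpy as np
yaw=np.radians(-3.1); ax=np.array([612.3,97])
def k(i):
    a=.4-i+yaw; return ax+135*np.array([-np.cos(a),-np.sin(a)])
for i in np.arange(0,.91,.1): print(round(i,2),k(i).round(1),(k(i)-k(0)).round(1))
E
```

```text
0.0 [485.3  51.2] [0. 0.]
0.1 [481.4  64.1] [-3.9 12.9]
0.2 [478.7  77.4] [-6.6 26.1]
0.3 [477.4  90.8] [-7.9 39.6]
0.4 [477.5 104.3] [-7.8 53.1]
0.5 [478.9 117.7] [-6.4 66.5]
0.6 [481.6 130.9] [-3.7 79.7]
0.7 [485.7 143.8] [ 0.4 92.6]
0.8 [491.  156.2] [  5.7 105. ]
0.9 [497.5 168. ] [ 12.2 116.8]
```

The grip is good: the opening is 17.8 mm against the 18 mm knob. I'll advance the lever along its arc at about one click per call.

apply_moves(plan=[[0.001, 0.002, 0, 0], [0.002, 0.005, 0, 0], [0.003, 0.008, 0, 0], [0.004, 0.011, 0, 0], [0.005, 0.014, 0, 0], [0.006, 0.017, 0, 0], [0.007, 0.02, 0, 0], [0.008, 0.023, 0, 0], [0.008, 0.0255, 0, 0], [0.008, 0.0255, 0, 0]])

```text
t: 12.3
ee_pos: [477.0, 76.1, 79.8]
eef_rot: [[-0.998, 0.06, -0.002], [0.06, 0.998, 0.0], [0.002, -0.0, -1.0]]
wrist_force: [1.4, -3.2, -2.0]
grip_width: 0.203
```

apply_moves(plan=[[0.001, 0.003, 0, 0], [0.001, 0.006, 0, 0], [0.001, 0.009, 0, 0], [0.002, 0.012, 0, 0], [0.002, 0.015, 0, 0], [0.002, 0.018, 0, 0], [0.003, 0.021, 0, 0], [0.003, 0.024, 0, 0], [0.003, 0.027, 0, 0], [0.003, 0.027, 0, 0]])

```text
t: 13.55
ee_pos: [475.8, 103.3, 79.8]
eef_rot: [[-0.998, 0.059, -0.002], [0.059, 0.998, -0.0], [0.002, -0.0, -1.0]]
wrist_force: [1.3, -4.3, -0.8]
grip_width: 0.205
```

apply_moves(plan=[[0, 0.003, 0, 0], [0, 0.006, 0, 0], [0, 0.009, 0, 0], [0, 0.012, 0, 0], [-0.001, 0.015, 0, 0], [-0.001, 0.018, 0, 0], [-0.0015, 0.021, 0, 0], [-0.002, 0.024, 0, 0], [-0.0025, 0.027, 0, 0], [-0.0025, 0.027, 0, 0]])

```text
t: 14.8
ee_pos: [480.0, 129.9, 79.8]
eef_rot: [[-0.998, 0.059, -0.002], [0.059, 0.998, -0.001], [0.002, -0.001, -1.0]]
wrist_force: [1.6, -4.2, -0.4]
grip_width: 0.203
```

apply_moves(plan=[[-0.0005, 0.003, 0, 0], [-0.001, 0.006, 0, 0], [-0.002, 0.009, 0, 0], [-0.003, 0.012, 0, 0], [-0.004, 0.015, 0, 0], [-0.005, 0.018, 0, 0], [-0.006, 0.021, 0, 0], [-0.007, 0.0235, 0, 0], [-0.007, 0.0235, 0, 0], [-0.007, 0.0235, 0, 0]])

```text
t: 16.05
ee_pos: [488.4, 153.1, 79.8]
eef_rot: [[-0.998, 0.059, -0.002], [0.059, 0.998, -0.0], [0.002, -0.001, -1.0]]
wrist_force: [1.0, -3.8, -0.7]
grip_width: 0.203
```

```bash
python3 - <<'E'
from h import *
o=arm.get_obs(); print(o['t'],o['ee_pos'],o['wrist_force'],o['grip_width'])
p,d=arm.camera('top'); q=p[140:240,170:290]; cv2.imwrite('pics/t5.png',cv2.resize(q,None,fx=6,fy=6,interpolation=3))
for n in ['knob','press_pad','jig']: print('top',n,[(x['point'],x['conf']) for x in arm.landmark_of('top',n)][:2])
p,d=arm.camera('scene'); q=p[130:280,200:380]; cv2.imwrite('pics/s5.png',cv2.resize(q,None,fx=4,fy=4,interpolation=3))
for n in ['knob','press_pad','jig']: print('scene',n,[(x['point'],x['conf']) for x in arm.landmark_of('scene',n)][:2])
p,d=arm.camera('wrist'); cv2.imwrite('pics/w5.png',p)
for n in ['knob','jig']: print('w',n,[(x['point'],x['conf']) for x in arm.landmark_of('wrist',n)][:2])
E
```

```text
16.05 [488.39134883 153.06552656  79.7763436 ] [ 0.96220872 -3.83500606 -0.74624563] 0.203303213239478
top knob []
top press_pad [([558.8, 101.1, 103.2], 0.85)]
top jig [([607.2, 98.6, 1.1], 0.65)]
scene knob [([489.4, 151.9, 58.0], 0.64)]
scene press_pad [([560.9, 102.2, 107.0], 0.65)]
scene jig [([611.7, 93.0, 0.8], 0.63)]
w knob [([490.1, 155.0, 55.5], 0.91)]
w jig []
```

View pics/s5.png

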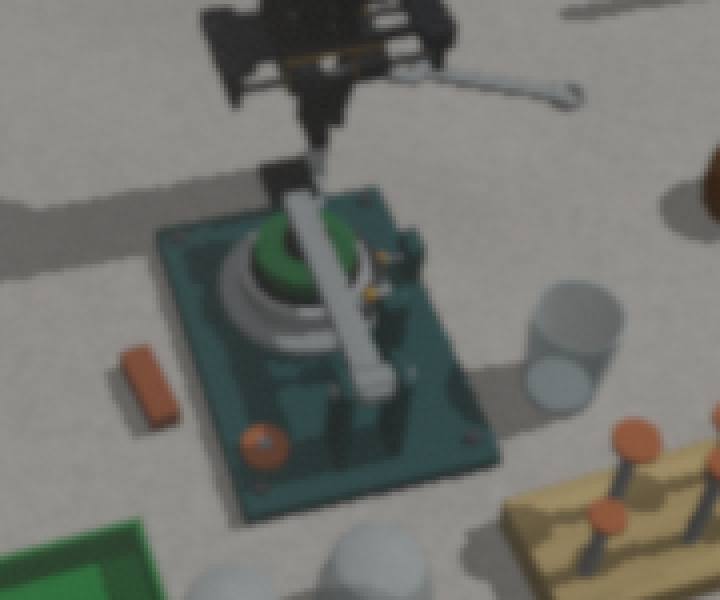

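View pics/w5.png

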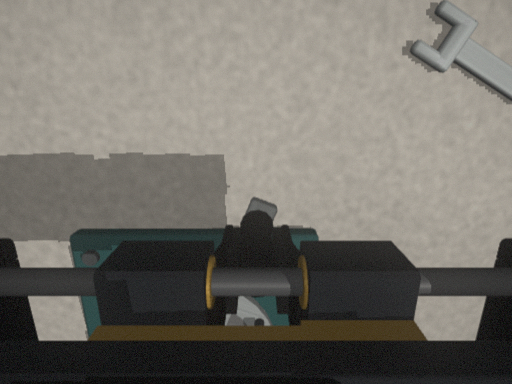

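The displacement from rest is a chord of 103.1 mm at radius 135 mm, so the index is about 0.784. I'll nudge 2 mm further toward the gap centre and check the force.

apply_moves(plan=[[0, 0.0005, 0, 0], [-0.0005, 0.001, 0, 0], [-0.0007, 0.0015, 0, 0], [-0.001, 0.002, 0, 0], [-0.001, 0.002, 0, 0], [-0.001, 0.002, 0, 0], [-0.001, 0.002, 0, 0], [-0.001, 0.002, 0, 0], [-0.001, 0.002, 0, 0], [-0.001, 0.002, 0, 0]])

```text
t: 17.85
ee_pos: [489.1, 154.4, 79.8]
eef_rot: [[-0.998, 0.06, -0.003], [0.06, 0.998, -0.001], [0.003, -0.001, -1.0]]
wrist_force: [0.5, -4.9, 1.6]
grip_width: 0.198
```

```bash
python3 - <<'E'
from h import *
p,d=arm.camera('scene')
for n in ['knob','press_pad','stone','tumbler','grit_jar','dome']: print(n,[(x['point'],x['conf']) for x in arm.landmark_of('scene',n)][:1])
o=arm.get_obs(); print(o['t'],o['ee_pos'],o['wrist_force'],o['grip_width'])
print(arm.finish_job())
E
```

```text
knob [([489.1, 155.5, 59.9], 0.59)]
press_pad [([559.5, 98.2, 106.3], 0.81)]
stone [([655.0, -43.7, -2.0], 0.72)]
tumbler [([742.6, 257.9, -1.4], 0.85)]
grit_jar [([538.1, -480.6, 0.6], 0.79)]
dome [([620.8, 500.6, 3.0], 0.91)]
18.2 [489.03914078 154.45140341  79.75235799] [-1.05209282 -4.64950534  1.19578732] 0.1996530933456712
the job is handed in; nothing more can be done
None
```

I pressed the hold-down arm until it latched, then moved the lever four clicks. I handed the job in at 18.2 s with the gripper still holding the knob; no verdict was reported.

- **Hold-down arm:** it stayed down after I lifted the tool away. At the end the pad read (559.5, 98, 106) mm against the 106 mm expected when latched.
- **Lever:** the chord from rest puts the index at about 0.79 rad, near the middle of the fourth gap (0.8). The push was 4.6 N at hand-in, up from 3.8 N before a last 2 mm nudge. That is above the 1–3 N given for a roller dropping into a gap, and fits the middle of the gap, where the push starts to climb.
- **Grip on the knob:** the opening is 17.4 mm on the 18 mm knob, with the grip set to 30 N.
- **Loose things:** the stone, tumbler, grit jar and dome are within about 5 mm of where they started, which is about the landmark error. I did not remeasure the spare wheel at the end, but it looked unmoved in the last pictures.

The knob was not found in the last top view, but the scene and wrist cameras both saw it. The angle itself was never read directly; it comes from the tool's position and the landmarks, good to about 0.02 rad.

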